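Clamp a net-handle blank with the fine feed of the sanding jig

TASK

Stand the dark walnut blank on edge, as it stands now, in the slot of the sanding jig, centred between the blue jaws, and let go of it. Then tighten the jig with the small red inner knob only (clockwise) until the jaw's orange pad bears on the blank with about 10 N, never more than 22 N, without dragging the teal ring around the knob and without pushing the jaw by hand. Leave the blank clamped there, let go, and leave the other things on the bench alone.

Things in the scene. Friction and masses are not known exactly. Their poses are not given: they have to be found in the camera images.
- jig: Sanding jig screwed to the bench, plywood base 180 x 270 mm. Origin at bench height; its x runs along the slot, its y across it, z up. Dark steel feed tower 64 x 64 mm, top 50 mm up, centred at x = 0, y = -95 mm; the teal ring and the red knob turn about the vertical axis there
- slot (a point): Point on the jig's aluminium slot floor, 20 mm above the bench, straight over the jig's origin. From it, in jig axes: orange pad face of the moving jaw at y = -16 mm at the start (always); blue fixed jaw face at y = +10 to +16 mm (set by shims, differs, not reported). Both jaws are 60 mm long in x, centred on x = 0, tops 22 mm above this floor
- jaw: Moving blue jaw, a block 60 x 26 x 22 mm. Origin at slot-floor height, in the middle of the block, at y = -36 mm in the jig's frame at the start. It moves in the jig's +y, 10 mm per radian of the red knob
- pad: Sprung orange pad on the moving jaw, 58 x 5 x 18 mm, that alone bears on the blank. Origin in its face towards the slot, 1 mm above the slot floor, 20 mm in jig +y from the jaw's origin. It gives about 1 mm per 20 N once the blank is pressed against the fixed jaw
- knob (a joint): Turn of the small red inner knob, rad, 0 at the start, grows clockwise seen from above (tightening), end stop at 1.9. Friction 0.18 N m, which also keeps it where it is left; the clamping force adds 0.010 N m per N
- knob_top (a point): Centre of the top face of the red inner knob: a round knob 22 mm in diameter whose top is 77 mm above the bench; it stands 14 mm proud, with 1 mm of air under it above the ring
- ring_mark (a point): White mark on the upper face of the teal outer ring, 26 mm from the common axis. The ring is 58 mm in diameter, 12 mm tall, its top face 62 mm above the bench; it turns very easily (0.02 N m) from any start angle and must stay as set (the mark may move 4 mm at most)
- walnut: Dark walnut blank with a pale centre stripe, loose, 150 (its x) x 20 (its y) x 44 mm (its z), about 0.1 kg, standing on its 20 mm edge. Origin in the centre of its underside
- maple: Pale maple blank of the same size, origin likewise; not to be used, leave alone
- drum_a: Brown sanding drum, upright, 56 mm in diameter, 110 mm tall, origin under its centre; leave alone
- drum_b: Pink sanding drum, the same size, origin under its centre; leave alone
- glue: Yellow glue bottle, 56 mm in diameter, 160 mm tall, origin under its centre; leave alone
- burl: Burl wood offcut 90 x 70 x 62 mm, origin under its centre; leave alone
There are look-alikes about, which are no part of the job. Of the things that look like the walnut, take the one that is farthest from the robot's base at the start.

How it is judged:
By the outcome, as a careful person would: the job done as asked, in the order asked, and still so for the second after the job is handed in, with the robot touching nothing.
It also fails if it takes over 72 s, if anything falls off the work surface, if the arm or the gripper's body presses on something with over 40 N, if the wrist force passes 120 N, or if a joint passes its speed limit or range.

ROBOT

A 6-joint arm with a two-finger parallel gripper is mounted at the origin on the work surface. World frame = base frame: x ahead of the robot, y to its left, z up, the work surface at z = 0. Lengths are in m, angles in degrees, forces in N, time in s.
With the tool pointing down it reaches from about 0.4 to 0.825 m from the base axis. Payload 7 kg.
Tool frame: the origin (TCP) lies midway between the tips of the shut fingers; the grasp point (between the pads) lies 19 mm behind it; z points along the fingers, y is the line along which they close (so a half turn about z gives the same grasp; the last joint's range is limited). The gripper opens to 88 mm and grips with 3 to 60 N. Pads are 19 mm wide; open, the fingers measure 130 mm over their backs; the gripper's body (78 mm by 193 mm) begins 47 mm behind the grasp point.
Start: joints at [-48.753, 20.546, 0.682, 0, -70.136, -16.507], TCP at [0.282, -0.613, 0.227] pointing down, gripper open.
Joint ranges: [-176.03, 176.03], [-82.01, 121.73], [-58.28, 71.71], [-173.87, 95.51], [-174.79, -0.11], [-173.66, 173.66]. Speed limits (degrees/s): [136.94, 136.94, 172.46, 180, 180, 180].

INTERFACE

Orientations are given as [roll, pitch, yaw] about the fixed x, y, z axes, in that order (R = Rz(yaw) Ry(pitch) Rx(roll)).
In Python, from plant import ctrl gives the robot as it stands. The module is installed in compiled form; this text tells all that it offers.
- The arm moves only by the tool send_rows, never from a script. Its argument "plan" is a list that holds one entry, the list of rows, each a list of 6 numbers: the shift along the tool's x, y, z in shares of 750 mm (1.0 is 750 mm), then the turn, a rotation vector about the tool's x, y, z in parts of the range, where 1.0 means 90 degrees. A call has 1 to 8 rows; each row is the pose to reach, as a shift and turn from the pose commanded when the call began, along the tool's axes at that moment; what a row does not reach only later rows make up. A row lasts 1/12 s, in which the tool goes at most 41.7 mm and 7.16 degrees, less where a joint would pass 70% of its speed; a pose out of reach is approached as far as the arm can. Shift and turn numbers lie between -1 and 1, and a call with a number outside is refused. A call with a gripper value outside its range is refused whole. "fingers" is the opening, from 0 (shut) to 1 (fully open), set as the call begins (left out, the last holds). The fingers move at their own pace and stop on an object; the grip force is fixed at half the most. Time passes only in rows, so rows that repeat a pose let the fingers close. It gives the time, the measured TCP pose, the force, the opening and the grip force at its end, in the units of the state.
- ctrl.get_obs(): the state, without advancing time (a new reading comes with each control period).
- ctrl.snapshot(name): name is "scene" or "top" or "wrist"; returns a dict with "img" (480x640x3 uint8, red, green, blue), "K" (3x3 intrinsics, pixels), "k1" (the pictures are not rectified: a ray, as slopes to the right and down, at radius r is drawn at 1 + k1 r^2 times it, then the intrinsics apply), "pose" (4x4, takes a point from camera to world coordinates). Camera axes: x right, y down, z forward; pixel columns grow to the right and rows downward; lengths in m; the calibration is good to about 2 mm. A picture is of the moment at which its call begins. There is no depth.
- ctrl.close_job(): hands the job in; it is judged then, once.
The state is a dict: "clock": time; "joint_pos": joint angles; "qvel": joint speeds; "tau": joint torques, N m; "tool_pos": TCP position; "orientation": TCP orientation; "force": force on the tool from outside, world axes, zero at the start; "moment": the same for the moment, N m; "opening": finger opening in m; "gripper_force": force on a finger pad.
Only numpy, scipy, OpenCV 4.12 (cv2) and the standard library are available. Lean on these libraries where they do the work, as an engineer would, in place of code of your own. Each camera call takes 0.05 s, during which the arm holds its last target. There are 200 camera calls.

## Working session

There is one attempt and no reset: what is moved stays moved. The work goes in short steps, Python scripts to look and compute and a tool call to move; the robot and the scene stay as the last step left them, time stands still between calls to the robot, and variables do not carry over. Pictures are saved under pics/ and viewed, at most 10 in all, crops included, and the job is handed in when it is done.

Besides the shell and the picture viewer there is one more tool, called after ">>>" in YAML: its name, and indented under it one key for each argument. send_rows: Moves the arm, as the interface text tells. Its arguments: {"type":"object","properties":{"plan":{"type":"array","items":{"type":"array","items":{"type":"array","items":{"type":"number"}}}},"fingers":{"type":"number"}},"required":["plan"]}

```bash
mkdir -p pics; python3 - <<'E'
from plant import ctrl
import cv2,pickle
o=ctrl.get_obs();print(o)
d={}
for n in("scene","top"):
    s=ctrl.snapshot(n);d[n]=s
    cv2.imwrite(f"pics/{n}0.png",s["img"][...,::-1]);print(n,s["K"].tolist(),s["k1"],s["pose"].round(4).tolist())
pickle.dump(d,open("s0.pkl","wb"))
E
```

```text
{'clock': 0.0, 'joint_pos': array([-4.87530377e+01,  2.05917000e+01,  6.32591789e-01, -2.08321635e-02,
       -7.01331835e+01, -1.65072764e+01]), 'qvel': array([-0.00067602, -0.00066238,  0.07519497, -0.01742293, -0.09511291,
        0.04928052]), 'tau': array([ 2.57802158e-04, -5.82718098e+01,  2.93056977e+01,  6.99683100e+00,
        6.87731575e-03, -1.87558030e-04]), 'tool_pos': array([ 0.28226617, -0.61261319,  0.22560846]), 'orientation': array([ 1.79905947e+02, -7.44995508e-03, -1.55267403e+02]), 'force': array([-0.45946126, -0.9947083 , -0.31312079]), 'moment': array([ 0.00123248, -0.01823551, -0.01474714]), 'gripper_force': 0.0, 'opening': 0.08761792523104114}
scene [[493.58786763282677, 0.0, 327.5385570811085], [0.0, 493.58786763282677, 243.06171785595353], [0.0, 0.0, 1.0]] -0.12358374663052887 [[-0.163, 0.7539, -0.6364, 1.1776], [0.9865, 0.1153, -0.1161, 0.083], [-0.0141, -0.6468, -0.7626, 0.9058], [0.0, 0.0, 0.0, 1.0]]
top [[468.03786333439206, 0.0, 316.8243724874843], [0.0, 468.03786333439206, 238.4246065656657], [0.0, 0.0, 1.0]] -0.030430278364818694 [[-0.0108, -0.9991, 0.0412, 0.4558], [-0.9996, 0.0098, -0.0261, -0.012], [0.0257, -0.0415, -0.9988, 1.034], [0.0, 0.0, 0.0, 1.0]]
```

View pics/scene0.png

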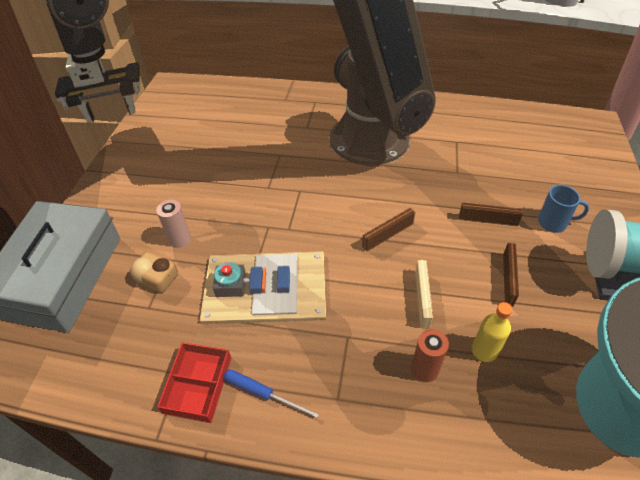

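View pics/top0.png

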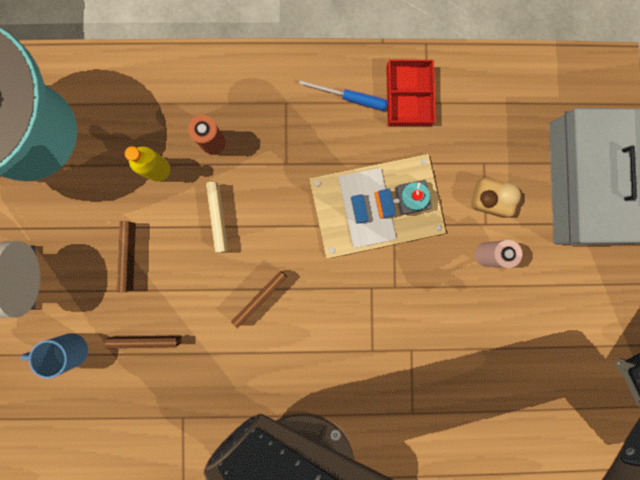

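The dark walnut candidates in the top view are at (126,256), (143,341) and (260,298). The farthest from the base is (126,256), which is (511,273) in the scene view. The jig is at (380,205) in top and (265,287) in scene. Next I'll look at enlarged crops.

```bash
cat > h.py <<'E'
import numpy as np,cv2
from scipy.optimize import least_squares
def dist(s): return np.array([s["k1"],0,0,0,0.])
def proj(s,P):
    T=np.linalg.inv(s["pose"]);r,_=cv2.Rodrigues(T[:3,:3])
    return cv2.projectPoints(np.atleast_2d(P).astype(float),r,T[:3,3],s["K"],dist(s))[0][:,0]
def ray(s,uv):
    n=cv2.undistortPoints(np.array(uv,float).reshape(-1,1,2),s["K"],dist(s))[:,0]
    return s["pose"][:3,3],np.c_[n,np.ones(len(n))]@s["pose"][:3,:3].T
def atz(s,uv,z):
    c,d=ray(s,uv); return c+d*((z-c[2])/d[:,2])[:,None]
def tri(obs): # [(s,uv),...] one point
    A=np.zeros((3,3));b=np.zeros(3)
    for s,uv in obs:
        c,d=ray(s,[uv]);d=d[0]/np.linalg.norm(d[0]);M=np.eye(3)-np.outer(d,d);A+=M;b+=M@c
    return np.linalg.solve(A,b)
def crop(s,c,w,W,H):
    h=w*H/W;x0,y0=c[0]-w/2,c[1]-h/2;k=W/w
    im=cv2.warpAffine(s["img"],np.array([[k,0,-x0*k],[0,k,-y0*k]]),(W,H),flags=cv2.INTER_CUBIC)
    st=10
    for u in range(int(np.ceil(x0/st))*st,int(x0+w)+1,st):
        cv2.line(im,(int((u-x0)*k),0),(int((u-x0)*k),6),(255,255,255),1);cv2.putText(im,str(u),(int((u-x0)*k)-10,16),0,.33,(255,255,255))
    for v in range(int(np.ceil(y0/st))*st,int(y0+h)+1,st):
        cv2.line(im,(0,int((v-y0)*k)),(6,int((v-y0)*k)),(255,255,255),1);cv2.putText(im,str(v),(8,int((v-y0)*k)+4),0,.33,(255,255,255))
    return im
E
python3 - <<'E'
from h import *;import pickle
d=pickle.load(open("s0.pkl","rb"));t,s=d["top"],d["scene"]
im=np.vstack([np.hstack([crop(t,(126,256),110,400,300),crop(s,(511,273),110,400,300)]),np.hstack([crop(t,(378,205),150,400,300),crop(s,(265,285),140,400,300)])])
cv2.imwrite("pics/c1.png",im[...,::-1])
E
```

```text
(no output)
```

View pics/c1.png

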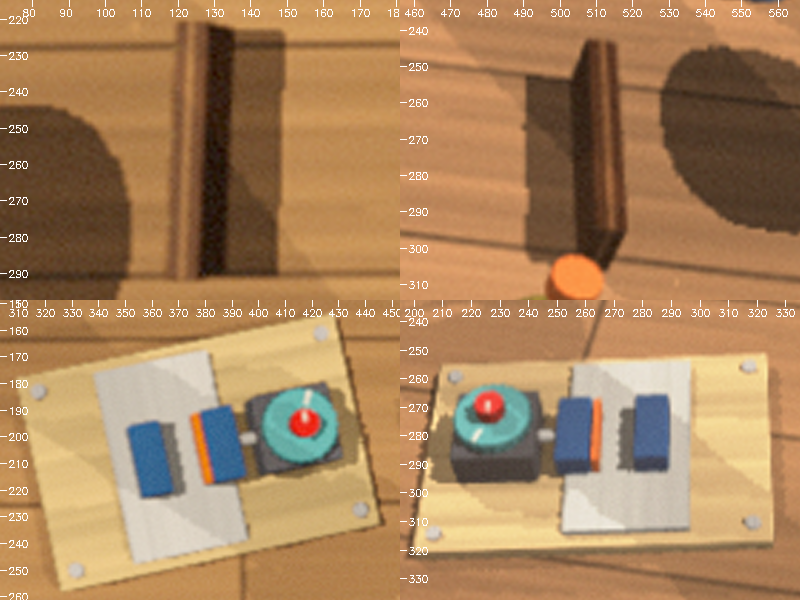

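```bash
python3 - <<'E'
from h import *;import pickle
d=pickle.load(open("s0.pkl","rb"));t,s=d["top"],d["scene"]
wt=[(120.5,220.8),(128.2,221.3),(125.7,290.4),(117.2,291.2)]
ws=[(507.7,242.7),(514.8,243),(518.2,295.6),(512.1,297.8)] 
# order: top far-left, far-right.. scene left = world -y
ws=[ws[3],ws[2],ws[1],ws[0]]
# match by trial: print atz for both
print("top z44",atz(t,wt,.044).round(4).tolist());print("scene z44",atz(s,ws,.044).round(4).tolist())
jt=np.array([(309.75,178),(428.6,154),(446.6,233.1),(326.2,257.5)]);js=np.array([(325.6,316.5),(200.3,318.6),(210,255.6),(323.1,251.4)])
for a,b in zip(jt,js): print("base",tri([(t,a),(s,b)]).round(4))
kt,ks=(417,195.25),(226.2,268.2)
print("knob",tri([(t,kt),(s,ks)]).round(4),atz(t,[kt],.077).round(4))
jl=np.array([[.09,.135],[.09,-.135],[-.09,-.135],[-.09,.135]])
def f(p):
    c,q=np.cos(p[2]),np.sin(p[2]);P=np.c_[jl@np.array([[c,q],[-q,c]])+p[:2],np.full(4,p[3])]
    k=np.array([[p[0]+q*.095,p[1]-c*.095,.077]])
    return np.r_[proj(t,P)-jt,proj(s,P)-js,proj(t,k)-kt,proj(s,k)-ks].ravel()
r=least_squares(f,[.52,-.1,.24,.012]);print("jig",r.x,np.degrees(r.x[2]),r.fun.round(1))
p=r.x;print("knob from jig",p[0]+np.sin(p[2])*.095,p[1]-np.cos(p[2])*.095)
E
```

```text
top z44 [[0.5379, 0.376, 0.044], [0.5367, 0.3598, 0.044], [0.3914, 0.3643, 0.044], [0.3899, 0.3822, 0.044]]
scene z44 [[0.5492, 0.3629, 0.044], [0.5416, 0.3765, 0.044], [0.3926, 0.3806, 0.044], [0.3943, 0.364, 0.044]]
base [ 0.6315 -0.0244  0.0092]
base [ 0.6824 -0.2873  0.0144]
base [ 0.5068 -0.3252  0.0057]
base [ 0.4561 -0.0592  0.009 ]
knob [ 0.5835 -0.2472  0.0709] [[ 0.5827 -0.2454  0.077 ]]
jig [ 0.56911865 -0.16887934  0.1923273   0.01334915] 11.019542383589007 [-2.5 -0.4 -2.1 -0.1 -2.9  0.1 -2.3  0.5  2.3 -0.6  0.7  0.7  1.1 -1.9
  2.6 -1.2  8.  -2.3 -7.5 -1.2]
knob from jig 0.5872773124049975 -0.2621277374527502
```

```bash
cat >> h.py <<'E'
from scipy.spatial.transform import Rotation as Ro
def row(o,x,y,z,yaw):
    R0=Ro.from_euler("xyz",o["orientation"],degrees=True);R1=Ro.from_euler("xyz",[180,0,yaw],degrees=True)
    return np.r_[R0.inv().apply(np.array([x,y,z])-o["tool_pos"])*100,(R0.inv()*R1).as_rotvec(degrees=True)].round(2).tolist()
E
python3 - <<'E'
from h import *;import pickle;from plant import ctrl
d=pickle.load(open("s0.pkl","rb"));t,s=d["top"],d["scene"]
for z in(0,.15,.3,.45): print(z,atz(t,[(75,130),(38,275)],z).round(2).tolist(),atz(s,[(580,375),(588,240)],z).round(2).tolist())
print(row(ctrl.get_obs(),.53,-.2,.26,-169))
E
```

```text
0 [[0.75, 0.5, 0.0], [0.42, 0.57, 0.0]] [[0.69, 0.51, 0.0], [0.31, 0.58, 0.0]]
0.15 [[0.7, 0.42, 0.15], [0.43, 0.49, 0.15]] [[0.77, 0.44, 0.15], [0.46, 0.5, 0.15]]
0.3 [[0.66, 0.35, 0.3], [0.43, 0.4, 0.3]] [[0.85, 0.37, 0.3], [0.6, 0.42, 0.3]]
0.45 [[0.62, 0.28, 0.45], [0.44, 0.32, 0.45]] [[0.93, 0.3, 0.45], [0.74, 0.34, 0.45]]
[-39.77, 27.12, -3.39, 0.08, -0.02, 13.74]
```

The manual's scale: shifts go in shares of 750 mm and turns go in shares of 90 degrees. Converting my numbers, -39.8 cm / 75 = -0.5307, 27.1 cm / 75 = 0.3613, 13.7 degrees / 90 = 0.1522.

>>> send_rows:
  plan:
    - [[-0.5307,0.3613,-0.0453,0,0,0.1522],[-0.5307,0.3613,-0.0453,0,0,0.1522],[-0.5307,0.3613,-0.0453,0,0,0.1522],[-0.5307,0.3613,-0.0453,0,0,0.1522],[-0.5307,0.3613,-0.0453,0,0,0.1522],[-0.5307,0.3613,-0.0453,0,0,0.1522],[-0.5307,0.3613,-0.0453,0,0,0.1522],[-0.5307,0.3613,-0.0453,0,0,0.1522]]
  fingers: 0.6

```text
clock: 0.77
tool_pos: [0.4537, -0.327, 0.25]
orientation: [180.0, -0.0, -169.0]
force: [1.1, 0.2, 0.3]
opening: 0.0527
gripper_force: 0.0
```

```bash
python3 - <<'E'
from h import *;from plant import ctrl
print(row(ctrl.get_obs(),.53,-.2,.26,-169))
E
```

```text
[-9.92, 11.0, -1.0, 0.01, -0.01, 0.03]
```

Converted, 11 cm / 75 = 0.1467, -9.9 cm / 75 = -0.132.

>>> send_rows:
  plan:
    - [[-0.132,0.1467,-0.0133,0,0,0],[-0.132,0.1467,-0.0133,0,0,0],[-0.132,0.1467,-0.0133,0,0,0],[-0.132,0.1467,-0.0133,0,0,0],[-0.132,0.1467,-0.0133,0,0,0],[-0.132,0.1467,-0.0133,0,0,0]]

```text
clock: 1.27
tool_pos: [0.5298, -0.2006, 0.2596]
orientation: [180.0, -0.0, -168.8]
force: [-0.4, -0.6, 0.2]
opening: 0.0526
gripper_force: 0.0
```

```bash
python3 - <<'E'
from h import *;from plant import ctrl;import pickle
w=ctrl.snapshot("wrist");pickle.dump(w,open("w1.pkl","wb"));o=ctrl.get_obs()
cv2.imwrite("pics/w1.png",w["img"][...,::-1]);print(o["tool_pos"],o["orientation"],o["joint_pos"].round(1),w["pose"].round(3).tolist(),w["k1"])
E
```

```text
[ 0.52919876 -0.2015573   0.25953907] [ 1.79981899e+02 -5.17559571e-02 -1.68886769e+02] [ -1.1   9.2 -10.3  -0.  -70.5 -77.8] [[-0.194, 0.951, 0.24, 0.467], [0.981, 0.188, 0.048, -0.214], [0.001, 0.245, -0.97, 0.418], [0.0, 0.0, 0.0, 1.0]] -0.022495195529147364
```

View pics/w1.png

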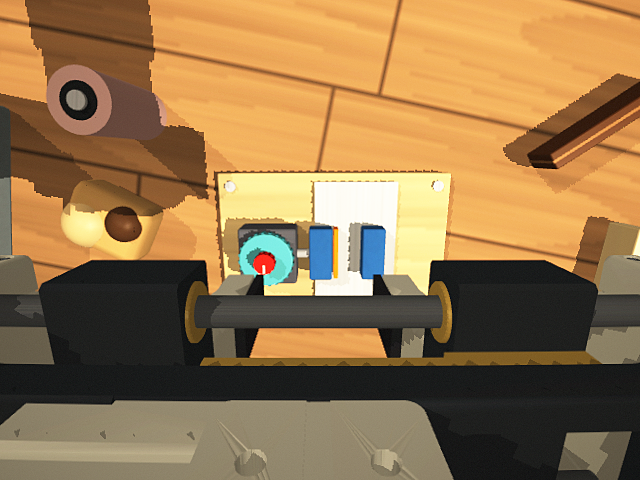

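The wrist view shows the jig: knob at about (264,262), ring at (266,258), moving jaw at x 309–333 with the pad to 338, and fixed jaw at 361–385. I'll take a second viewpoint on the way to the blank.

```bash
python3 - <<'E'
from h import *;from plant import ctrl
print(row(ctrl.get_obs(),.50,-.08,.24,-169))
E
```

```text
[0.52, 12.49, 1.96, 0.02, -0.05, 0.11]
```

Converted, 12.5 cm / 75 = 0.1667, 2 cm / 75 = 0.0267.

>>> send_rows:
  plan:
    - [[0.0067,0.1667,0.0267,0,0,0],[0.0067,0.1667,0.0267,0,0,0],[0.0067,0.1667,0.0267,0,0,0],[0.0067,0.1667,0.0267,0,0,0],[0.0067,0.1667,0.0267,0,0,0],[0.0067,0.1667,0.0267,0,0,0]]

```text
clock: 1.82
tool_pos: [0.5003, -0.081, 0.2402]
orientation: [-180.0, 0.0, -169.0]
force: [0.5, -0.6, -1.0]
opening: 0.0531
gripper_force: 0.0
```

```bash
python3 - <<'E'
from h import *;from plant import ctrl;import pickle
w=ctrl.snapshot("wrist");pickle.dump(w,open("w2.pkl","wb"));o=ctrl.get_obs()
a=pickle.load(open("w1.pkl","rb"))
print(proj(w,[[.583,-.246,.077],[.565,-.153,.042]]))
c=proj(w,[[.57,-.20,.05]])[0]
im=np.vstack([crop(a,(325,240),230,800,300),crop(w,c,230,800,300)])
cv2.imwrite("pics/c2.png",im[...,::-1]);print(o["tool_pos"],c)
print(row(o,.45,.371,.23,-181.7))
E
```

```text
[[138.23959614 273.33433619]
 [241.36239307 262.80582012]]
[ 0.50054872 -0.08141242  0.24019744] [195.12594515 261.37059565]
[-3.66, 45.38, 1.01, -0.01, 0.02, 12.68]
```

View pics/c2.png

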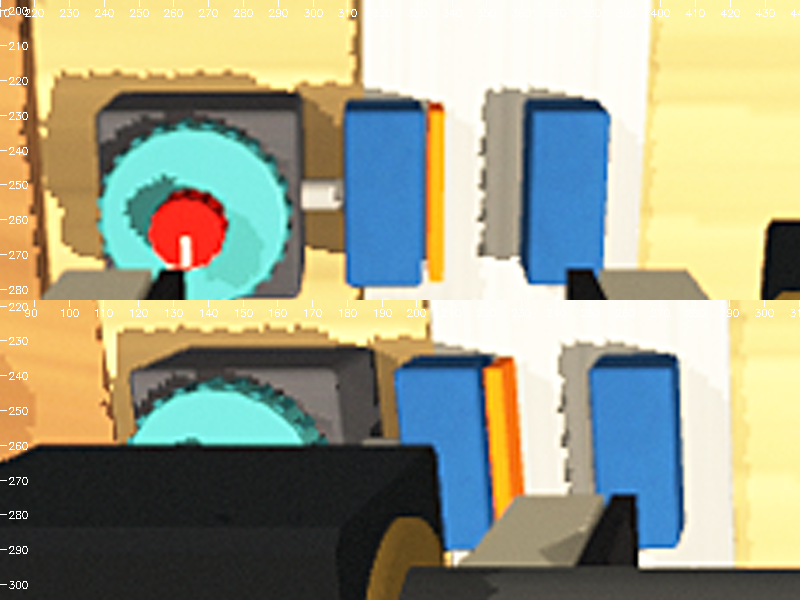

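```bash
python3 - <<'E'
from h import *;import pickle
a=pickle.load(open("w1.pkl","rb"));w=pickle.load(open("w2.pkl","rb"))
k=800/230
A=lambda p:(210+p[0]/k,196.9+p[1]/k)
B=lambda p:(80.1+p[0]/k,218.2+p[1]/k)
pts={"FTL":((525,112),(591,67)),"FTR":((608,113),(680,66)),"FBL":((525,283),(594,247)),"FBR":((603,284),(680,247)),"MTL":((345,112),(397,67)),"MTR":((425,110),(487,67)),"MBR":((423,286),(490,249))}
W=lambda s,p,z:atz(s,[p],z)[0]
for n,(p,q) in pts.items(): print(n,tri([(a,A(p)),(w,B(q))]).round(4),W(a,A(p),.042)[:2].round(4),W(w,B(q),.042)[:2].round(4))
kn=W(a,A((187,230)),.077);rg=W(a,A((196,221)),.062);print("knob",kn.round(4),rg.round(4))
for p in((108,112),(302,110),(302,297)): print("tower",W(a,A(p),.050).round(4))
for p in((444,107),(442,280)): print("pad",W(a,A(p),.039).round(4))
for s,f in((a,A),(w,B)):
  i=0 if s is a else 1
  P=lambda n:W(s,f(pts[n][i]),.042)[:2]
  d=P("FTL")-P("FBL")+P("FTR")-P("FBR")+P("MTR")-P("MBR");yaw=np.arctan2(d[1],d[0])
  R=np.array([[np.cos(yaw),np.sin(yaw)],[-np.sin(yaw),np.cos(yaw)]])
  print("yaw",np.degrees(yaw))
  for n in pts: print(n,(R@(P(n)-kn[:2])+[0,-.095]).round(4))
  print("origin",kn[:2]+R.T@[0,.095])
E
```

```text
FTL [ 0.5382 -0.1493  0.0324] [ 0.5366 -0.1508] [ 0.5353 -0.1479]
FTR [ 0.5333 -0.1221  0.0302] [ 0.5318 -0.1247] [ 0.5298 -0.1213]
FBL [ 0.5923 -0.1382  0.0441] [ 0.593  -0.1378] [ 0.5933 -0.1385]
FBR [ 0.589  -0.1118  0.0399] [ 0.5884 -0.1124] [ 0.588  -0.1117]
MTL [ 0.5481 -0.2072  0.0385] [ 0.5478 -0.2072] [ 0.5467 -0.2062]
MTR [ 0.5442 -0.1814  0.0323] [ 0.5422 -0.1823] [ 0.5414 -0.1791]
MBR [ 0.6004 -0.1708  0.0421] [ 0.6006 -0.1707] [ 0.6003 -0.1709]
knob [ 0.5845 -0.2471  0.077 ] [ 0.5863 -0.2462  0.062 ]
tower [ 0.5604 -0.28    0.05  ]
tower [ 0.548  -0.2206  0.05  ]
tower [ 0.6091 -0.2095  0.05  ]
pad [ 0.5406 -0.1762  0.039 ]
pad [ 0.5984 -0.1646  0.039 ]
yaw -167.8811897115968
FTL [ 0.0266 -0.1992]
FTR [ 0.0259 -0.2257]
FBL [-0.0312 -0.2   ]
FBR [-0.032  -0.2259]
MTL [ 0.0276 -0.1417]
MTR [ 0.0278 -0.1672]
MBR [-0.0317 -0.1662]
origin [ 0.60445875 -0.33993326]
yaw -171.18769278600945
FTL [ 0.0334 -0.2006]
FTR [ 0.0348 -0.2277]
FBL [-0.0253 -0.2009]
FBR [-0.0242 -0.2282]
MTL [ 0.0311 -0.1412]
MTR [ 0.0322 -0.1688]
MBR [-0.0273 -0.1679]
origin [ 0.59906831 -0.34092897]
```

```bash
python3 - <<'E'
from h import *;import pickle;from plant import ctrl
t=pickle.load(open("s0.pkl","rb"))["top"]
T=lambda p:(303+p[0]/2.667,148.75+(p[1]-300)/2.667)
print("fixed",atz(t,[T((159,420)),T((174,492))],.042).round(4),"pad",atz(t,[T((190,414)),T((203,487))],.039).round(4))
print(row(ctrl.get_obs(),.49,.371,.25,-182))
E
```

```text
fixed [[ 0.5913 -0.1369  0.042 ]
 [ 0.5333 -0.148   0.042 ]] pad [[ 0.5964 -0.1623  0.039 ]
 [ 0.5374 -0.1719  0.039 ]]
[-7.58, 44.61, -0.99, -0.01, 0.02, 12.98]
```

Converted, 44.6 cm / 75 = 0.5947, -7.6 cm / 75 = -0.1013, 13 degrees / 90 = 0.1444.

>>> send_rows:
  plan:
    - [[-0.1013,0.5947,-0.0133,0,0,0.1444],[-0.1013,0.5947,-0.0133,0,0,0.1444],[-0.1013,0.5947,-0.0133,0,0,0.1444],[-0.1013,0.5947,-0.0133,0,0,0.1444],[-0.1013,0.5947,-0.0133,0,0,0.1444],[-0.1013,0.5947,-0.0133,0,0,0.1444],[-0.1013,0.5947,-0.0133,0,0,0.1444],[-0.1013,0.5947,-0.0133,0,0,0.1444]]

```text
clock: 2.53
tool_pos: [0.4937, 0.2436, 0.2474]
orientation: [180.0, 0.0, 177.9]
force: [0.7, -0.1, -0.1]
opening: 0.0523
gripper_force: 0.0
```

```bash
python3 - <<'E'
from h import *;from plant import ctrl
print(row(ctrl.get_obs(),.49,.371,.25,-182))
E
```

```text
[0.84, 12.72, -0.26, 0.01, 0.02, -0.11]
```

Converted, 12.7 cm / 75 = 0.1693, 0.8 cm / 75 = 0.0107.

>>> send_rows:
  plan:
    - [[0.0107,0.1693,-0.004,0,0,0],[0.0107,0.1693,-0.004,0,0,0],[0.0107,0.1693,-0.004,0,0,0],[0.0107,0.1693,-0.004,0,0,0],[0.0107,0.1693,-0.004,0,0,0],[0.0107,0.1693,-0.004,0,0,0],[0.0107,0.1693,-0.004,0,0,0]]

```text
clock: 3.12
tool_pos: [0.4901, 0.3686, 0.25]
orientation: [-180.0, -0.0, 177.9]
force: [-0.3, -0.4, 0.2]
opening: 0.0523
gripper_force: 0.0
```

```bash
python3 - <<'E'
from h import *;from plant import ctrl;import pickle
w=ctrl.snapshot("wrist");pickle.dump(w,open("w3.pkl","wb"));o=ctrl.get_obs()
c=proj(w,[[.4665,.371,.044]])[0]
P=np.array([[sx*.075,sy*.01,.044] for sx,sy in((1,1),(1,-1),(-1,-1),(-1,1))]);q=np.radians(-1.9)
P[:,:2]=P[:,:2]@np.array([[np.cos(q),np.sin(q)],[-np.sin(q),np.cos(q)]])+[.4665,.371]
print(o["tool_pos"],o["orientation"],o["joint_pos"].round(1),c,proj(w,P))
im=crop(w,(c[0],c[1]-20),266,800,600);cv2.imwrite("pics/w3.png",im[...,::-1])
E
```

```text
[0.49001329 0.36854012 0.25024495] [-1.79991731e+02  1.33740466e-03  1.77916099e+02] [  55.2   14.    -5.5    0.   -70.6 -147.3] [319.424125   194.00527267] [[328.62939541 262.22129645]
 [310.48789951 262.27362258]
 [309.2627251  118.82666236]
 [329.28298978 118.76339404]]
```

View pics/w3.png

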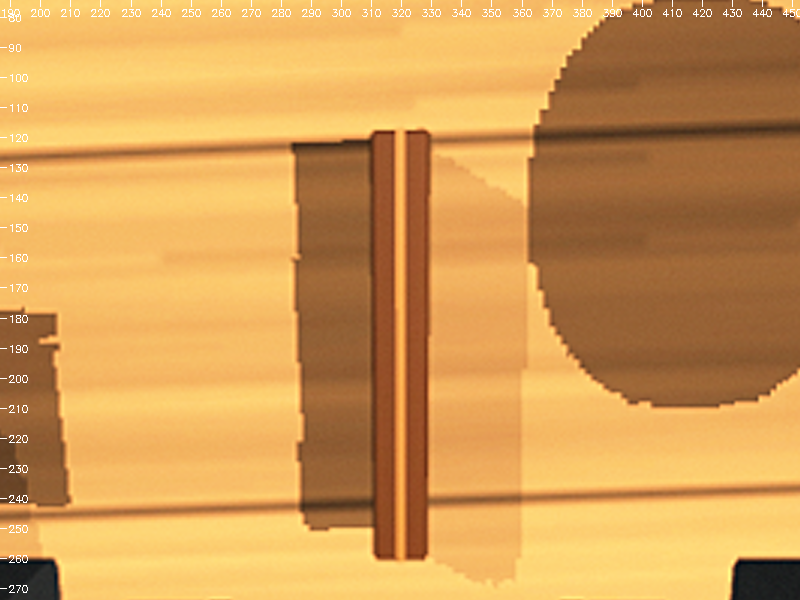

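The wrist view shows the walnut with its pale stripe, columns 310–329 and rows 118–260. That agrees with the other views: centre (0.465, 0.371), yaw −1.9°. Now I'll descend.

Converted, 22.4 cm / 75 = 0.2987, 2.5 cm / 75 = 0.0333.

>>> send_rows:
  plan:
    - [[0.0333,0.004,0.0533,0,0,0],[0.0333,0.004,0.1067,0,0,0],[0.0333,0.004,0.16,0,0,0],[0.0333,0.004,0.2133,0,0,0],[0.0333,0.004,0.2533,0,0,0],[0.0333,0.004,0.28,0,0,0],[0.0333,0.004,0.2987,0,0,0],[0.0333,0.004,0.2987,0,0,0]]

```text
clock: 3.83
tool_pos: [0.4636, 0.3712, 0.0233]
orientation: [-179.8, -0.2, 177.9]
force: [-0.1, -0.1, -0.1]
opening: 0.0528
gripper_force: 0.0
```

>>> send_rows:
  plan:
    - [[0,0,0,0,0,0],[0,0,0,0,0,0],[0,0,0,0,0,0],[0,0,0,0,0,0],[0,0,0,0,0,0],[0,0,0,0,0,0],[0,0,0,0,0,0],[0,0,0,0,0,0]]
  fingers: 0.05

```text
clock: 4.5
tool_pos: [0.4645, 0.3743, 0.0269]
orientation: [180.0, 0.0, 178.1]
force: [-1.5, -1.9, 6.3]
opening: 0.0204
gripper_force: 29.5
```

Converted, -14 cm / 75 = -0.1867, -10 cm / 75 = -0.1333.

>>> send_rows:
  plan:
    - [[0,0,-0.0267,0,0,0],[0,0,-0.08,0,0,0],[0,0,-0.1333,0,0,0],[0,0,-0.1867,0,0,0],[0,0,-0.1867,0,0,0],[0,0,-0.1867,0,0,0]]

```text
clock: 5.0
tool_pos: [0.4651, 0.3755, 0.1691]
orientation: [179.7, 0.2, 178.1]
force: [0.0, -0.9, -2.7]
opening: 0.0198
gripper_force: 29.6
```

```bash
python3 - <<'E'
from h import *;from plant import ctrl
for i in range(3):
    o=ctrl.get_obs();print(o["tool_pos"],o["orientation"],o["force"],o["moment"],o["opening"]); ctrl.snapshot("top")
print(row(o,.566,-.156,.17,-169))
E
```

```text
[0.46513681 0.37549    0.16906335] [1.79709113e+02 1.75572569e-01 1.78053604e+02] [ 0.01749509 -0.94559055 -2.73841345] [-0.07808725  0.02888406 -0.00487343] 0.019753159562505482
[0.46421455 0.37442456 0.16684572] [1.79882494e+02 3.18355700e-02 1.78028791e+02] [ 0.24088397  0.1528723  -1.7158111 ] [-0.06591339  0.02273811  0.02649597] 0.01976366653362332
[0.46377287 0.37374614 0.16550334] [-1.79988977e+02 -4.88771478e-02  1.78026358e+02] [ 0.03384497 -0.4297404  -1.91809273] [-0.09544754 -0.0602268  -0.03591064] 0.02013111707114859
[-12.04, -52.59, -0.45, -0.01, -0.05, -12.97]
```

Converted, -52.6 cm / 75 = -0.7013, -12 cm / 75 = -0.16, -12.9 degrees / 90 = -0.1433.

>>> send_rows:
  plan:
    - [[-0.16,-0.7013,-0.0067,0,0,-0.1433],[-0.16,-0.7013,-0.0067,0,0,-0.1433],[-0.16,-0.7013,-0.0067,0,0,-0.1433],[-0.16,-0.7013,-0.0067,0,0,-0.1433],[-0.16,-0.7013,-0.0067,0,0,-0.1433],[-0.16,-0.7013,-0.0067,0,0,-0.1433],[-0.16,-0.7013,-0.0067,0,0,-0.1433],[-0.16,-0.7013,-0.0067,0,0,-0.1433]]

```text
clock: 5.82
tool_pos: [0.5264, 0.0446, 0.1677]
orientation: [-180.0, -0.2, -169.0]
force: [1.1, -0.1, -0.6]
opening: 0.0195
gripper_force: 29.8
```

```bash
python3 - <<'E'
from h import *;from plant import ctrl
print(row(ctrl.get_obs(),.566,-.156,.12,-169))
E
```

```text
[-0.09, -20.44, 4.78, -0.03, -0.16, -0.04]
```

Converted, -19 cm / 75 = -0.2533, 4 cm / 75 = 0.0533.

>>> send_rows:
  plan:
    - [[-0.0013,-0.2533,0.0533,0,0,0],[-0.0013,-0.2533,0.0533,0,0,0],[-0.0013,-0.2533,0.0533,0,0,0],[-0.0013,-0.2533,0.0533,0,0,0],[-0.0013,-0.2533,0.0533,0,0,0],[-0.0013,-0.2533,0.0533,0,0,0],[-0.0013,-0.2533,0.0533,0,0,0],[-0.0013,-0.2533,0.0533,0,0,0]]

```text
clock: 6.48
tool_pos: [0.5635, -0.1396, 0.1277]
orientation: [180.0, -0.2, -169.1]
force: [-0.0, -0.1, -1.6]
opening: 0.0198
gripper_force: 29.8
```

```bash
python3 - <<'E'
from h import *;from plant import ctrl;import pickle
w=ctrl.snapshot("wrist");o=ctrl.get_obs();t=ctrl.snapshot("top");s=ctrl.snapshot("scene");pickle.dump((w,t,s,o),open("p4.pkl","wb"))
print(o["tool_pos"],o["orientation"],o["force"],o["joint_pos"].round(1),row(o,.566,-.156,.12,-169))
im=np.vstack([crop(w,(320,230),320,800,320),np.hstack([crop(t,(360,210),110,400,280),crop(s,(290,275),110,400,280)])])
cv2.imwrite("pics/c4.png",im[...,::-1])
E
```

```text
[ 0.56383262 -0.13908538  0.12833365] [ 1.79981258e+02 -9.43113621e-02 -1.69047036e+02] [-0.14998293  0.68733953 -0.23038907] [  5.4  16.5 -18.9  -0.  -54.6 -84.5] [0.11, -1.7, 0.83, 0.02, -0.09, -0.05]
```

View pics/c4.png

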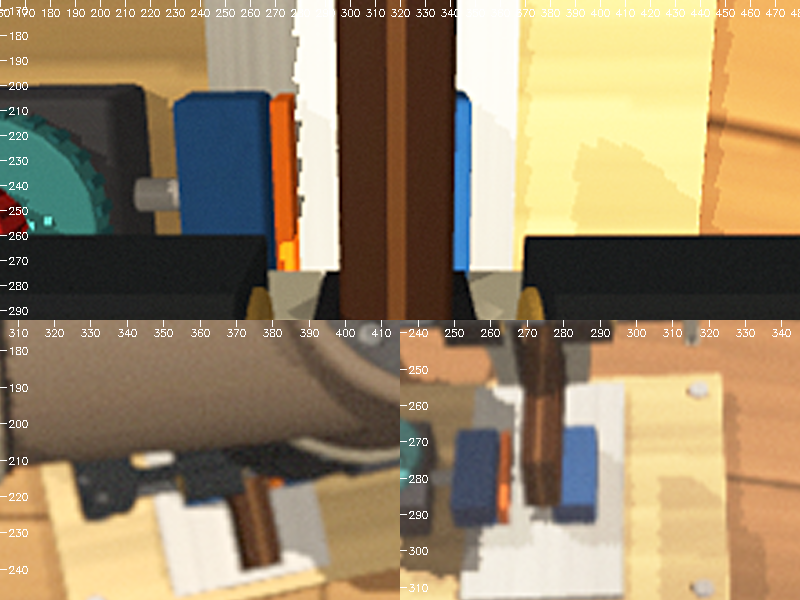

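```bash
python3 - <<'E'
from h import *;import pickle
w,t,s,o=pickle.load(open("p4.pkl","rb"))
C=lambda p:(160+p[0]/2.5,166+p[1]/2.5)
R=Ro.from_euler("xyz",o["orientation"],degrees=True)
def loc(p,z): return (R.inv().apply(atz(w,[C(p)],z)[0]-o["tool_pos"])*1000).round(1)
zt=o["tool_pos"][2]+.0176
for n,p,z in [("bl",(337,20),zt),("br",(456,20),zt),("bl2",(340,220),zt),("br2",(453,220),zt),("padR",(296,97),.039),("padR2",(299,235),.039),("movTR",(268,97),.042),("movTR2",(274,235),.042),("movTL",(176,103),.042),("movBL",(181,230),.042),("fixTR",(470,100),.042),("fixBR",(470,235),.042)]: print(n,loc(p,z))
# jig model reprojection with orig(.5656,-.1536)yaw 11
E
```

```text
bl [ 56.9 -10.  -17.5]
br [ 56.9   9.  -17.5]
bl2 [ 23.7 -10.1 -17.6]
br2 [ 23.7   9.  -17.6]
padR [ 29.5 -29.1  89.4]
padR2 [-11.9 -29.4  89.3]
movTR [ 29.9 -36.7  86.4]
movTR2 [-11.  -36.5  86.3]
movTL [ 28.2 -63.   86.4]
movBL [ -9.4 -63.9  86.3]
fixTR [29.  20.6 86.4]
fixBR [-11.1  21.4  86.3]
```

The wrist crop shows the held blank parallel to the jaws, centred at u≈318. The pad face is at u≈279 and the fixed jaw's outer edge is at u≈348. The slot centre is about 16.5 mm in tool −y from the blank.

Converted, 5.2 cm / 75 = 0.0693, 4 cm / 75 = 0.0533.

>>> send_rows:
  plan:
    - [[0,-0.022,0.0267,0,0,0],[0,-0.022,0.0533,0,0,0],[0,-0.022,0.0693,0,0,0],[0,-0.022,0.0693,0,0,0],[0,-0.022,0.0693,0,0,0],[0,-0.022,0.0693,0,0,0],[0,-0.022,0.0693,0,0,0],[0,-0.022,0.0693,0,0,0]]

```text
clock: 7.3
tool_pos: [0.5682, -0.1555, 0.0784]
orientation: [-180.0, 0.1, -169.0]
force: [0.4, 0.9, -1.6]
opening: 0.0196
gripper_force: 29.8
```

```bash
python3 - <<'E'
from h import *;from plant import ctrl;import pickle
p=pickle.load(open("p4.pkl","rb"))[3]
for i in range(2):
    w=ctrl.snapshot("wrist");o=ctrl.get_obs()
    print(o["tool_pos"],o["orientation"],o["force"],Ro.from_euler("xyz",p["orientation"],degrees=True).inv().apply(o["tool_pos"]-p["tool_pos"])*1000)
cv2.imwrite("pics/c5.png",crop(w,(320,230),240,800,400)[...,::-1])
pickle.dump((w,o),open("p5.pkl","wb"))
E
```

```text
[ 0.56808821 -0.15556957  0.07819741] [-1.79981984e+02  9.36684285e-02 -1.69034407e+02] [ 0.80166502 -0.63661136 -0.73439846] [ -1.12855219 -17.00887292  50.12888998]
[ 0.56791452 -0.15564168  0.07802633] [-1.79987999e+02  7.74786880e-02 -1.69049031e+02] [ 0.01785823  0.2861473  -1.58603499] [ -0.94460103 -17.0467309   50.30026006]
```

View pics/c5.png

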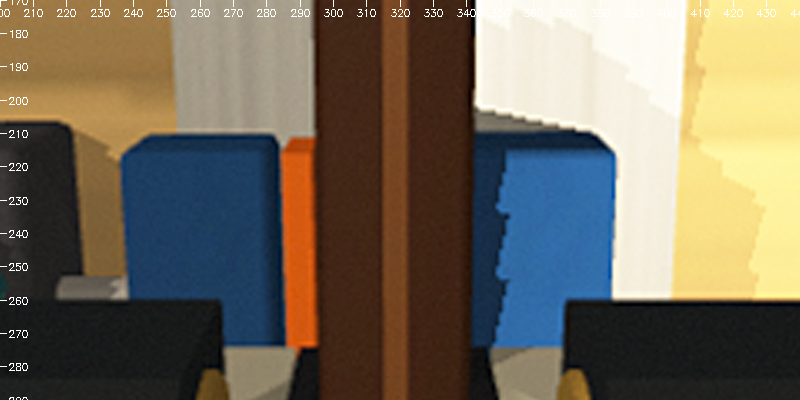

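```bash
python3 - <<'E'
from h import *;import pickle
w,o=pickle.load(open("p5.pkl","rb"))
C=lambda p:(200+p[0]/(10/3),170+p[1]/(10/3))
R=Ro.from_euler("xyz",o["orientation"],degrees=True)
def loc(p,z): return (R.inv().apply(atz(w,[C(p)],z)[0]-o["tool_pos"])*1000).round(1)
zt=o["tool_pos"][2]+.0176
for n,p,z in [("bl",(316,20),zt),("br",(473,20),zt),("bl2",(319,280),zt),("br2",(472,280),zt),("movTL",(122,155),.042),("movL2",(129,290),.042),("movTR",(279,153),.042),("movR2",(285,330),.042),("fixTR",(615,153),.042),("fixR2",(611,330),.042),("padtopL",(283,152),.039)]: print(n,loc(p,z))
E
```

```text
bl [ 55.5  -9.6 -17.7]
br [ 55.5   9.3 -17.7]
bl2 [ 22.9  -9.7 -17.6]
br2 [ 22.9   9.8 -17.6]
movTL [ 29.5 -46.7  36. ]
movL2 [  5.4 -46.8  36. ]
movTR [ 29.9 -19.8  36. ]
movR2 [ -2.  -19.5  36. ]
fixTR [29.9 37.7 36. ]
fixR2 [-2.  38.5 36. ]
padtopL [ 29.5 -19.4  39. ]
```

Converted, 2.8 cm / 75 = 0.0373, 2.4 cm / 75 = 0.032.

>>> send_rows:
  plan:
    - [[0,-0.0007,0,0,0,0],[0,-0.0007,0.008,0,0,0],[0,-0.0007,0.016,0,0,0],[0,-0.0007,0.024,0,0,0],[0,-0.0007,0.032,0,0,0],[0,-0.0007,0.0373,0,0,0],[0,-0.0007,0.0373,0,0,0],[0,-0.0007,0.0373,0,0,0]]

```text
clock: 8.07
tool_pos: [0.5673, -0.1563, 0.0487]
orientation: [180.0, -0.1, -169.1]
force: [0.2, -0.4, -0.7]
opening: 0.0198
gripper_force: 29.8
```

Converted, 0.1 cm / 75 = 0.0013.

>>> send_rows:
  plan:
    - [[0,0,0.0013,0,0,0],[0,0,0.0013,0,0,0],[0,0,0.0013,0,0,0],[0,0,0.0013,0,0,0]]

```text
clock: 8.4
tool_pos: [0.5678, -0.1563, 0.0485]
orientation: [-180.0, 0.0, -169.1]
force: [-0.7, -0.2, -1.0]
opening: 0.0201
gripper_force: 29.8
```

No side force; keep nudging down.

Converted, 0.15 cm / 75 = 0.002.

>>> send_rows:
  plan:
    - [[0,0,0.002,0,0,0],[0,0,0.002,0,0,0],[0,0,0.002,0,0,0],[0,0,0.002,0,0,0],[0,0,0.002,0,0,0]]

```text
clock: 8.82
tool_pos: [0.5679, -0.1564, 0.047]
orientation: [-180.0, 0.0, -169.1]
force: [0.5, -1.1, 2.4]
opening: 0.0196
gripper_force: 29.8
```

Converted, 0.1 cm / 75 = 0.0013.

>>> send_rows:
  plan:
    - [[0,0,0.0013,0,0,0],[0,0,0.0013,0,0,0],[0,0,0.0013,0,0,0],[0,0,0.0013,0,0,0]]

```text
clock: 9.15
tool_pos: [0.568, -0.1568, 0.0467]
orientation: [-179.9, 0.0, -169.0]
force: [-1.9, -2.4, 8.4]
opening: 0.0198
gripper_force: 30.0
```

>>> send_rows:
  plan:
    - [[0,0,0,0,0,0],[0,0,0,0,0,0],[0,0,0,0,0,0],[0,0,0,0,0,0],[0,0,0,0,0,0]]
  fingers: 0.6

```text
clock: 9.57
tool_pos: [0.5674, -0.1562, 0.0454]
orientation: [180.0, -0.0, -169.1]
force: [0.1, -0.6, 0.7]
opening: 0.0475
gripper_force: 0.0
```

Converted, -17 cm / 75 = -0.2267, -13 cm / 75 = -0.1733.

>>> send_rows:
  plan:
    - [[0,0,-0.0267,0,0,0],[0,0,-0.0667,0,0,0],[0,0,-0.12,0,0,0],[0,0,-0.1733,0,0,0],[0,0,-0.2267,0,0,0],[0,0,-0.2267,0,0,0],[0,0,-0.2267,0,0,0],[0,0,-0.2267,0,0,0]]

```text
clock: 10.23
tool_pos: [0.5673, -0.156, 0.2157]
orientation: [180.0, 0.0, -169.1]
force: [0.9, -0.3, -1.1]
opening: 0.0526
gripper_force: 0.0
```

```bash
python3 - <<'E'
from h import *;from plant import ctrl;import pickle
w=ctrl.snapshot("wrist");o=ctrl.get_obs();pickle.dump((w,o),open("p6.pkl","wb"))
print(o["tool_pos"],o["orientation"],o["joint_pos"].round(1))
c=proj(w,[[.575,-.20,.06]])[0];print(c)
cv2.imwrite("pics/c6.png",crop(w,c,230,800,500)[...,::-1])
E
```

```text
[ 0.56689637 -0.15606788  0.21478117] [ 1.79960273e+02 -7.72382600e-02 -1.69067255e+02] [  3.6  12.9 -11.6  -0.  -65.6 -82.7]
[269.89587222 224.78256365]
```

View pics/c6.png

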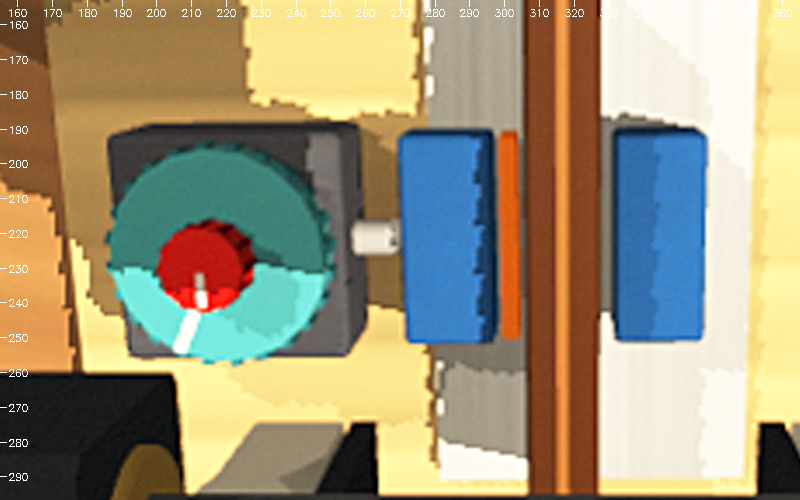

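```bash
python3 - <<'E'
from h import *;from plant import ctrl;import pickle
w,o=pickle.load(open("p6.pkl","rb"))
k=800/230;C=lambda p:(154.9+p[0]/k,152.9+p[1]/k)
W=lambda p,z:atz(w,[C(p)],z)[0].round(4)
print("knob",W((199,271),.077),"ring",W((220,254),.062),"mark",W((187,332),.062))
a=pickle.load(open("w1.pkl","rb"));print("tri",tri([(a,(210+187/k,196.9+230/k)),(w,C((199,271)))]).round(4))
print("blank mid",(W((526,200),.064)+W((599,200),.064))/2,"padface",W((520,132),.039),W((521,339),.039),"mov",W((403,132),.042),W((493,132),.042),"fixL",W((614,132),.042),W((615,340),.042))
im=cv2.cvtColor(w["img"],cv2.COLOR_RGB2HSV);m=((im[...,0]<6)|(im[...,0]>174))&(im[...,1]>190)&(im[...,2]>80)
m[:,:195]=0;m[:,230:]=0;v,u=np.nonzero(m);print(u.min(),u.max(),v.min(),v.max())
print(row(ctrl.get_obs(),.584,-.247,.13,-140))
E
```

```text
knob [ 0.5861 -0.2475  0.077 ] ring [ 0.5846 -0.2465  0.062 ] mark [ 0.6076 -0.2527  0.062 ]
tri [ 0.5858 -0.2475  0.0755]
blank mid [ 0.553  -0.1602  0.064 ] padface [ 0.5405 -0.1747  0.039 ] [ 0.599  -0.1637  0.039 ] mov [ 0.5463 -0.2062  0.042 ] [ 0.5416 -0.1819  0.042 ] fixL [ 0.5353 -0.1493  0.042 ] [ 0.5933 -0.1372  0.042 ]
201 227 217 242
[0.03, -9.26, 8.47, 0.06, -0.07, -29.07]
```

The crop shows the blank standing free in the slot, parallel to the jaws. The knob centre is at (212,231), about (0.585, −0.247) with its top at 0.0755 from triangulation, and the ring's white mark is at about (209,248). Next I'll move over the knob.

Converted, -9.3 cm / 75 = -0.124, 8.5 cm / 75 = 0.1133, -29 degrees / 90 = -0.3222.

>>> send_rows:
  plan:
    - [[-0.0013,-0.0533,0,0,0,-0.0778],[-0.0013,-0.1067,0.0267,0,0,-0.1556],[-0.0013,-0.124,0.0667,0,0,-0.2333],[-0.0013,-0.124,0.1133,0,0,-0.3111],[-0.0013,-0.124,0.1133,0,0,-0.3222],[-0.0013,-0.124,0.1133,0,0,-0.3222],[-0.0013,-0.124,0.1133,0,0,-0.3222],[-0.0013,-0.124,0.1133,0,0,-0.3222]]

```text
clock: 10.95
tool_pos: [0.5875, -0.2471, 0.1329]
orientation: [-179.9, 0.1, -140.2]
force: [-0.2, -1.0, -0.1]
opening: 0.0526
gripper_force: 0.0
```

```bash
python3 - <<'E'
from h import *;from plant import ctrl
for i in range(2): ctrl.snapshot("top")
o=ctrl.get_obs();print(o["tool_pos"],o["joint_pos"].round(1),o["force"],o["moment"],row(o,.585,-.247,.0665,-140))
E
```

```text
[ 0.58743398 -0.24697703  0.13297686] [ -5.3  21.  -11.6   0.  -57.3 -44.8] [ 0.04454152  0.07634728 -0.04327875] [-0.00145751  0.05800341  0.06776375] [0.2, 0.17, 6.65, -0.15, 0.12, -0.09]
```

Converted, 6.5 cm / 75 = 0.0867, 0.15 cm / 75 = 0.002.

>>> send_rows:
  plan:
    - [[0.0027,0.002,0.02,0,0,0],[0.0027,0.002,0.04,0,0,0],[0.0027,0.002,0.06,0,0,0],[0.0027,0.002,0.0733,0,0,0],[0.0027,0.002,0.0827,0,0,0],[0.0027,0.002,0.0867,0,0,0],[0.0027,0.002,0.0867,0,0,0],[0.0027,0.002,0.0867,0,0,0]]

```text
clock: 11.72
tool_pos: [0.5842, -0.2476, 0.0664]
orientation: [-180.0, 0.0, -140.1]
force: [-0.6, -0.4, -0.5]
opening: 0.0527
gripper_force: 0.0
```

>>> send_rows:
  plan:
    - [[0,0,0,0,0,0],[0,0,0,0,0,0],[0,0,0,0,0,0],[0,0,0,0,0,0],[0,0,0,0,0,0],[0,0,0,0,0,0],[0,0,0,0,0,0],[0,0,0,0,0,0]]
  fingers: 0.05

```text
clock: 12.38
tool_pos: [0.5839, -0.2477, 0.0659]
orientation: [-180.0, 0.0, -140.1]
force: [0.3, -1.1, 0.4]
opening: 0.0212
gripper_force: 30.0
```

```bash
python3 - <<'E'
from h import *;from plant import ctrl
for i in range(3):
    ctrl.snapshot("top");o=ctrl.get_obs();print(o["tool_pos"],o["orientation"],o["force"],o["moment"],o["opening"])
E
```

```text
[ 0.58391765 -0.24770483  0.06586383] [-1.79975822e+02  6.92910046e-03 -1.40056319e+02] [ 0.87850653 -1.25748251  1.25581588] [-0.52002344 -0.1717866   0.02855673] 0.020858437919814708
[ 0.5839506  -0.24767799  0.06588818] [-1.79974290e+02  9.25923901e-03 -1.40054483e+02] [-0.19784398 -1.32866973  0.65439366] [-0.62517434 -0.16100244 -0.03011883] 0.020815920790577223
[ 0.58394486 -0.24766887  0.06586529] [-1.79974893e+02  8.30661027e-03 -1.40055456e+02] [ 0.96173551 -1.66891035  1.10092552] [-0.61446204 -0.21312292 -0.03216936] 0.0208434031857226
```

Converted, 15 degrees / 90 = 0.1667.

>>> send_rows:
  plan:
    - [[0,0,0,0,0,0.0333],[0,0,0,0,0,0.0667],[0,0,0,0,0,0.1],[0,0,0,0,0,0.1333],[0,0,0,0,0,0.1667],[0,0,0,0,0,0.1667],[0,0,0,0,0,0.1667]]

```text
clock: 13.12
tool_pos: [0.5839, -0.2475, 0.0659]
orientation: [-180.0, 0.0, -155.0]
force: [0.5, -1.5, 1.7]
opening: 0.0207
gripper_force: 30.0
```

```bash
cat > m.py <<'E'
from h import *;from plant import ctrl
M=[]
for i in range(6):
    ctrl.snapshot("top");o=ctrl.get_obs();M.append(np.r_[o["force"],o["moment"]])
print(o["tool_pos"].round(4),o["orientation"].round(2),np.mean(M,0).round(3),np.std(M,0)[5].round(3),o["opening"],o["tau"].round(3),o["clock"])
E
python3 m.py
```

```text
[ 0.5838 -0.2476  0.0658] [-1.7999e+02  1.0000e-02 -1.5502e+02] [ 0.375 -1.19   2.539 -0.39  -0.129  0.087] 0.029 0.020688050076696867 [  0.452 -56.61   22.506   4.892  -0.202  -0.08 ] 13.4167
```

Converted, 10 degrees / 90 = 0.1111.

>>> send_rows:
  plan:
    - [[0,0,0,0,0,0.0222],[0,0,0,0,0,0.0444],[0,0,0,0,0,0.0667],[0,0,0,0,0,0.0889],[0,0,0,0,0,0.1111]]

```text
clock: 13.83
tool_pos: [0.5838, -0.2475, 0.0659]
orientation: [-180.0, 0.0, -165.1]
force: [0.5, 0.0, 2.5]
opening: 0.0214
gripper_force: 30.0
```

```bash
cat > q.py <<'E'
from h import *;from plant import ctrl;import pickle,sys
o=ctrl.get_obs();print("now",o["moment"].round(3),o["tau"][5].round(3),o["orientation"][2].round(2),o["qvel"][5].round(2))
M=[]
for i in range(3):
    s=ctrl.snapshot("scene");o=ctrl.get_obs();M.append(np.r_[o["force"],o["moment"],o["tau"][5]])
print("settled",o["orientation"][2].round(2),o["tool_pos"].round(4),np.mean(M,0).round(3))
w=ctrl.snapshot("wrist")
pickle.dump((s,w,o),open(sys.argv[1],"wb"))
def orange(im):
    h=cv2.cvtColor(im,cv2.COLOR_RGB2HSV)[240:320,230:300].astype(int);m=(h[...,0]>5)&(h[...,0]<15)&(h[...,1]>200)
    v,u=np.nonzero(m);return u.mean()+230,v.mean()+240,len(u)
print(orange(pickle.load(open("s0.pkl","rb"))["scene"]["img"]),orange(s["img"]))
E
python3 q.py k1.pkl
```

```text
now [-0.127 -0.061  0.166] 0.503 -165.12 -23.88
settled -164.99 [ 0.5838 -0.2475  0.0658] [-0.147 -0.67   3.015 -0.148 -0.034  0.111 -0.255]
(np.float64(nan), np.float64(nan), 0) (np.float64(nan), np.float64(nan), 0)q.py:11: RuntimeWarning: Mean of empty slice.
  v,u=np.nonzero(m);return u.mean()+230,v.mean()+240,len(u)
  ret = ret.dtype.type(ret / rcount)
```

```bash
cat > pad.py <<'E'
from h import *;import pickle,sys
def pad(w):
    h=cv2.cvtColor(w["img"],cv2.COLOR_RGB2HSV).astype(int)
    m=((h[...,0]>=6)&(h[...,0]<=16)&(h[...,1]>225)&(h[...,2]>120)).astype(np.uint8)
    u0=proj(w,[[.568,-.172,.039]])[0]
    n,l,st,c=cv2.connectedComponentsWithStats(m)
    j=[i for i in range(1,n) if st[i,4]>15 and np.hypot(*(c[i]-u0))<60]
    out=[]
    for i in j:
        v,u=np.nonzero(l==i);P=atz(w,np.c_[u,v],.039)[:,:2]
        q=np.radians(11.1);J=(P-[.5656,-.1536])@np.array([[np.cos(q),-np.sin(q)],[np.sin(q),np.cos(q)]])*1000
        out.append((st[i].tolist(),"jig x",J[:,0].min().round(1),J[:,0].max().round(1),"y med",np.median(J[:,1]).round(2),"y95",np.percentile(J[:,1],95).round(2),np.percentile(J[:,1],5).round(2)))
    return u0.round(0),out
if __name__=="__main__":
    for f in sys.argv[1:]:
        p=pickle.load(open(f,"rb"));ws=[x for x in ([p] if isinstance(p,dict) else p) if "img" in x]
        for w in ws: print(f,*pad(w),sep="\n  ")
E
python3 pad.py w1.pkl p6.pkl k1.pkl
```

```text
w1.pkl
  [336. 251.]
  []
p6.pkl
  [302. 219.]
  [([299, 192, 6, 58, 255], 'jig x', np.float64(-27.6), np.float64(29.4), 'y med', np.float64(-18.94), 'y95', np.float64(-16.95), np.float64(-20.92))]
k1.pkl
  [264. 276.]
  []
k1.pkl
  [454. 278.]
  [([452, 228, 21, 32, 347], 'jig x', np.float64(-30.3), np.float64(-12.8), 'y med', np.float64(-16.01), 'y95', np.float64(-12.73), np.float64(-20.03))]
```

Converted, 6 degrees / 90 = 0.0667.

>>> send_rows:
  plan:
    - [[0,0,0,0,0,0.0167],[0,0,0,0,0,0.0333],[0,0,0,0,0,0.05],[0,0,0,0,0,0.0667]]

```text
clock: 14.37
tool_pos: [0.5838, -0.2474, 0.0659]
orientation: [180.0, 0.0, -171.0]
force: [-1.1, 0.7, 3.9]
opening: 0.0211
gripper_force: 30.0
```

```bash
sed -i '/orange/,$d' q.py; sed -i '$!b' q.py; sed -i '/^def/,$d' q.py; cat >> q.py <<'E'
from pad import pad
print(pad(w))
E
python3 q.py k2.pkl
```

```text
now [ 0.102 -0.034  0.171] 0.331 -171.05 -17.82
settled -170.97 [ 0.5838 -0.2474  0.0658] [-0.324  0.023  4.351  0.129  0.005  0.118 -0.237]
(array([455., 265.]), [([451, 214, 20, 46, 522], 'jig x', np.float64(-30.3), np.float64(-4.4), 'y med', np.float64(-14.85), 'y95', np.float64(-11.77), np.float64(-17.96))])
```

Converted, 2.1 degrees / 90 = 0.0233.

>>> send_rows:
  plan:
    - [[0,0,0,0,0,0.0078],[0,0,0,0,0,0.0156],[0,0,0,0,0,0.0233]]

```text
clock: 14.82
tool_pos: [0.5838, -0.2474, 0.0658]
orientation: [180.0, 0.0, -173.2]
force: [0.5, 0.5, 4.8]
opening: 0.021
gripper_force: 30.0
```

```bash
python3 q.py k3.pkl
```

```text
now [0.55  0.021 0.189] 0.08 -173.2 -8.59
settled -173.17 [ 0.5838 -0.2474  0.0658] [-0.096  1.842  4.925  0.605  0.049  0.153 -0.182]
(array([455., 260.]), [([450, 209, 20, 51, 586], 'jig x', np.float64(-30.3), np.float64(-1.1), 'y med', np.float64(-14.46), 'y95', np.float64(-11.36), np.float64(-17.44))])
```

Converted, 2.1 degrees / 90 = 0.0233.

>>> send_rows:
  plan:
    - [[0,0,0,0,0,0.0078],[0,0,0,0,0,0.0156],[0,0,0,0,0,0.0233]]

```text
clock: 15.27
tool_pos: [0.5838, -0.2474, 0.0658]
orientation: [180.0, 0.0, -175.3]
force: [-0.5, 0.6, 4.8]
opening: 0.0208
gripper_force: 30.0
```

```bash
python3 q.py k4.pkl
```

```text
now [0.706 0.046 0.162] 0.058 -175.28 -8.42
settled -175.26 [ 0.5838 -0.2474  0.0658] [-0.795  1.306  5.188  0.605  0.094  0.142 -0.186]
(array([455., 255.]), [([448, 204, 21, 56, 645], 'jig x', np.float64(-30.2), np.float64(2.0), 'y med', np.float64(-14.2), 'y95', np.float64(-11.04), np.float64(-17.05))])
```

Converted, 2.1 degrees / 90 = 0.0233.

>>> send_rows:
  plan:
    - [[0,0,0,0,0,0.0078],[0,0,0,0,0,0.0156],[0,0,0,0,0,0.0233]]

```text
clock: 15.72
tool_pos: [0.5838, -0.2474, 0.0658]
orientation: [180.0, 0.0, -177.4]
force: [-1.1, 1.6, 5.4]
opening: 0.021
gripper_force: 30.0
```

```bash
python3 q.py k5.pkl
```

```text
now [0.743 0.038 0.214] 0.058 -177.39 -8.3
settled -177.36 [ 0.5838 -0.2474  0.0658] [-0.412  1.785  5.927  0.723  0.063  0.139 -0.187]
(array([454., 250.]), [([447, 199, 23, 61, 723], 'jig x', np.float64(-30.2), np.float64(5.2), 'y med', np.float64(-13.69), 'y95', np.float64(-10.63), np.float64(-16.64))])
```

Converted, 1.5 degrees / 90 = 0.0167.

>>> send_rows:
  plan:
    - [[0,0,0,0,0,0.0056],[0,0,0,0,0,0.0111],[0,0,0,0,0,0.0167]]

```text
clock: 16.17
tool_pos: [0.5838, -0.2474, 0.0658]
orientation: [180.0, 0.0, -178.9]
force: [-0.0, 2.1, 5.5]
opening: 0.0205
gripper_force: 30.0
```

```bash
python3 q.py k6.pkl
```

```text
now [0.703 0.019 0.17 ] -0.012 -178.87 -5.83
settled -178.86 [ 0.5838 -0.2473  0.0658] [-0.022  2.021  5.514  0.743  0.068  0.162 -0.177]
(array([454., 247.]), [([446, 195, 25, 65, 776], 'jig x', np.float64(-30.2), np.float64(7.5), 'y med', np.float64(-13.41), 'y95', np.float64(-10.39), np.float64(-16.39))])
```

Converted, 1.5 degrees / 90 = 0.0167.

>>> send_rows:
  plan:
    - [[0,0,0,0,0,0.0056],[0,0,0,0,0,0.0111],[0,0,0,0,0,0.0167]]

```text
clock: 16.62
tool_pos: [0.5838, -0.2473, 0.0658]
orientation: [180.0, 0.0, 179.6]
force: [0.2, 1.8, 5.4]
opening: 0.0207
gripper_force: 30.0
```

```bash
python3 q.py k7.pkl
```

```text
now [0.744 0.103 0.17 ] -0.012 179.63 -5.91
settled 179.64 [ 0.5838 -0.2473  0.0658] [-0.27   1.722  5.664  0.733  0.08   0.137 -0.177]
(array([454., 243.]), [([444, 191, 28, 69, 807], 'jig x', np.float64(-30.1), np.float64(9.7), 'y med', np.float64(-13.09), 'y95', np.float64(-10.15), np.float64(-16.1))])
```

Converted, 1.5 degrees / 90 = 0.0167.

>>> send_rows:
  plan:
    - [[0,0,0,0,0,0.0056],[0,0,0,0,0,0.0111],[0,0,0,0,0,0.0167]]

```text
clock: 17.07
tool_pos: [0.5838, -0.2473, 0.0658]
orientation: [180.0, 0.0, 178.1]
force: [-0.2, 1.9, 4.8]
opening: 0.0206
gripper_force: 30.0
```

```bash
python3 q.py k8.pkl
```

```text
now [0.793 0.076 0.14 ] -0.025 178.12 -5.93
settled 178.14 [ 0.5838 -0.2473  0.0658] [-0.449  1.607  5.509  0.782  0.066  0.14  -0.189]
(array([453., 240.]), [([443, 188, 29, 72, 847], 'jig x', np.float64(-30.2), np.float64(12.1), 'y med', np.float64(-12.9), 'y95', np.float64(-9.99), np.float64(-15.85))])
```

```bash
cat > edge.py <<'E'
from h import *;import pickle,sys
q=np.radians(11.1);R=np.array([[np.cos(q),-np.sin(q)],[np.sin(q),np.cos(q)]])
def prof(w,z,xs,ys):
    J=np.array([[x,y] for y in ys for x in xs])/1000;P=np.c_[J@R.T+[.5656,-.1536],np.full(len(J),z)]
    uv=proj(w,P).astype(np.float32)
    c=cv2.remap(w["img"],uv[:,0].reshape(len(ys),-1),uv[:,1].reshape(len(ys),-1),cv2.INTER_LINEAR)
    return np.median(c,1).astype(int)
ys=np.arange(-20,14,1.)
for f in sys.argv[1:]:
    p=pickle.load(open(f,"rb"));w=[x for x in p if "img" in x][-1]
    c=prof(w,.064,np.arange(-50,-35,1),ys);e=prof(w,.042,np.arange(-25,-12,1),ys)
    print(f,w["pose"][:3,3].round(3));print(" ".join(f"{y:.0f}:{a[0]},{a[1]},{a[2]}|{b[0]},{b[1]},{b[2]}" for y,a,b in zip(ys,c,e)))
E
python3 edge.py p6.pkl k1.pkl k8.pkl
```

```text
p6.pkl [ 0.504 -0.169  0.374]
-20:174,164,145|225,96,16 -19:175,166,147|222,97,19 -18:177,167,147|223,96,17 -17:172,163,143|191,83,22 -16:170,160,142|135,92,68 -15:172,163,144|90,76,61 -14:113,95,77|91,53,32 -13:97,48,23|121,61,29 -12:128,66,33|131,69,34 -11:132,70,35|130,69,34 -10:131,69,35|130,68,35 -9:131,69,35|129,67,34 -8:130,69,35|128,66,33 -7:130,68,36|126,66,34 -6:166,94,46|186,109,51 -5:230,145,67|232,148,67 -4:241,158,72|241,157,71 -3:214,131,61|210,127,57 -2:149,82,40|148,81,38 -1:132,69,36|130,68,33 0:136,71,37|133,69,35 1:136,73,37|135,70,36 2:138,73,37|134,70,35 3:139,74,37|136,71,36 4:129,64,28|138,73,36 5:122,66,33|126,62,26 6:234,222,194|100,59,34 7:254,253,242|119,109,95 8:250,247,233|132,126,111 9:249,244,231|104,100,92 10:247,242,228|45,56,69 11:248,243,229|26,65,107 12:249,245,232|47,102,161 13:249,245,232|50,110,172
k1.pkl [ 0.522 -0.265  0.224]
-20:45,23,12|119,47,12 -19:44,23,12|179,72,13 -18:45,24,13|210,87,15 -17:45,24,12|208,87,16 -16:44,24,12|208,86,15 -15:44,23,12|212,88,14 -14:43,23,12|158,66,13 -13:56,29,15|34,21,12 -12:84,44,23|43,24,12 -11:131,74,40|4
[... 662 characters left out ...]
42,22,12|112,45,9 -16:43,23,12|168,67,12 -15:44,23,12|208,87,15 -14:43,22,12|205,85,14 -13:43,23,11|205,85,14 -12:44,23,12|209,86,15 -11:43,23,12|162,66,14 -10:56,29,14|35,20,12 -9:89,48,24|42,23,12 -8:132,74,40|42,23,12 -7:135,76,41|43,23,12 -6:136,77,41|43,23,12 -5:135,76,40|43,23,12 -4:135,77,42|44,23,12 -3:136,78,40|44,23,12 -2:134,75,40|43,22,12 -1:228,152,79|44,23,12 0:240,171,89|59,30,15 1:242,173,91|90,47,24 2:170,100,52|126,70,37 3:140,79,42|132,72,38 4:140,79,42|132,73,39 5:142,79,43|132,72,38 6:143,79,43|132,73,39 7:143,80,43|133,73,38 8:143,80,42|133,73,37 9:145,95,64|129,70,36 10:252,249,236|213,140,72 11:250,246,233|240,170,87 12:251,248,235|239,169,86 13:252,248,236|234,163,83
```

Converted, 1.5 degrees / 90 = 0.0167.

>>> send_rows:
  plan:
    - [[0,0,0,0,0,0.0056],[0,0,0,0,0,0.0111],[0,0,0,0,0,0.0167]]

```text
clock: 17.52
tool_pos: [0.5838, -0.2473, 0.0658]
orientation: [180.0, 0.0, 176.6]
force: [-0.7, 1.8, 4.9]
opening: 0.0206
gripper_force: 30.0
```

```bash
python3 q.py k9.pkl
```

```text
now [0.845 0.067 0.291] -0.067 176.63 -5.99
settled 176.65 [ 0.5838 -0.2473  0.0658] [-0.008  2.121  5.537  0.776  0.117  0.204 -0.23 ]
(array([452., 237.]), [([441, 184, 32, 76, 879], 'jig x', np.float64(-30.1), np.float64(14.5), 'y med', np.float64(-12.79), 'y95', np.float64(-9.94), np.float64(-15.63))])
```

Converted, 1.5 degrees / 90 = 0.0167.

>>> send_rows:
  plan:
    - [[0,0,0,0,0,0.0056],[0,0,0,0,0,0.0111],[0,0,0,0,0,0.0167]]

```text
clock: 17.97
tool_pos: [0.5838, -0.2473, 0.0658]
orientation: [180.0, 0.0, 175.1]
force: [-0.9, 1.6, 5.0]
opening: 0.0211
gripper_force: 30.0
```

```bash
python3 q.py k10.pkl; python3 edge.py k10.pkl | tr ' ' '\n' | egrep '^(-1|0|1|2|8|9|10|11):'
```

```text
now [0.838 0.093 0.344] -0.108 175.14 -6.0
settled 175.15 [ 0.5838 -0.2473  0.0658] [-0.457  2.509  5.223  0.874  0.053  0.201 -0.27 ]
(array([452., 233.]), [([439, 181, 35, 79, 892], 'jig x', np.float64(-30.1), np.float64(16.9), 'y med', np.float64(-12.69), 'y95', np.float64(-9.95), np.float64(-15.41))])
-1:230,157,81|49,26,14
0:239,169,88|70,36,18
1:242,171,89|107,58,31
2:155,91,48|131,72,38
8:142,79,42|130,72,36
9:147,98,68|132,73,37
10:251,248,235|244,170,87
11:248,243,228|238,167,86
```

Contact came near 42°: the pad stopped moving and the joint-6 torque rose by about 0.09 N m over the last 3°, so the clamp force is about 9–10 N. Now I'll let go and lift.

>>> send_rows:
  plan:
    - [[0,0,0,0,0,0],[0,0,0,0,0,0],[0,0,0,0,0,0],[0,0,0,0,0,0],[0,0,0,0,0,0]]
  fingers: 0.6

```text
clock: 18.58
tool_pos: [0.5834, -0.2475, 0.0653]
orientation: [180.0, -0.0, 175.1]
force: [-0.2, -0.4, -0.2]
opening: 0.0482
gripper_force: 0.0
```

Converted, -15 cm / 75 = -0.2, -12 cm / 75 = -0.16.

>>> send_rows:
  plan:
    - [[0,0,-0.0133,0,0,0],[0,0,-0.0533,0,0,0],[0,0,-0.1067,0,0,0],[0,0.0667,-0.16,0,0,0],[0,0.12,-0.2,0,0,0],[0,0.12,-0.2,0,0,0],[0,0.12,-0.2,0,0,0],[0,0.12,-0.2,0,0,0]]

```text
clock: 19.25
tool_pos: [0.5922, -0.1566, 0.2182]
orientation: [180.0, 0.2, 175.3]
force: [0.4, -0.4, -1.1]
opening: 0.0526
gripper_force: 0.0
```

```bash
python3 - <<'E'
from h import *;from plant import ctrl;import pickle
from pad import pad
w=ctrl.snapshot("wrist");o=ctrl.get_obs();pickle.dump((w,o),open("p7.pkl","wb"))
print(o["tool_pos"],o["force"],pad(w))
c=proj(w,[[.575,-.20,.06]])[0];print(proj(w,[[.6076,-.2527,.062],[.5845,-.247,.077]]),c)
cv2.imwrite("pics/c7.png",crop(w,c,230,800,500)[...,::-1])
E
```

```text
[ 0.59140967 -0.15729047  0.21664718] [-0.30675613 -0.39988085  0.18234733] (array([300., 197.]), [([297, 170, 20, 57, 168], 'jig x', np.float64(-26.8), np.float64(29.9), 'y med', np.float64(-12.61), 'y95', np.float64(-11.32), np.float64(-13.85))])
[[217.61088587 249.11362697]
 [215.2276157  228.12344832]] [269.24786775 210.06303513]
```

View pics/c7.png

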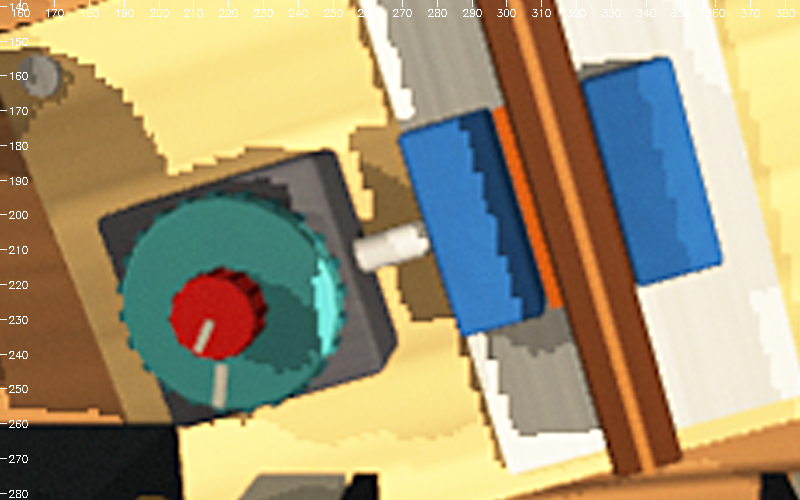

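The crop shows the blank pressed between the pad and the fixed jaw. The ring mark is at (217.5,249), exactly where it should be if unmoved, and the gripper is clear.

```bash
python3 -c "
from plant import ctrl
print(ctrl.close_job())"
```

```text
the job is handed in; nothing more can be done
None
```

The walnut blank is clamped in the jig at about 10 N (estimated from knob angle and torque, not measured directly), the ring mark has not visibly moved, and the job is handed in with the gripper clear.

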